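# Switch on the guarded gas supply

### The job

Switch on the gas supply at the control unit that has the round pressure gauge: with a fingertip under its lip lift the switch guard right back, flip the toggle beneath fully over towards the gauge, then tip the guard forward so that it drops shut over the toggle again. It is all light finger work: grip nothing and do not lean hard on the unit. Leave the other unit's guard and switch, and the loose things on the bench, as they are.

Things in the scene. Friction and masses are not known exactly. Their poses are not given: they have to be found in the camera images.
- gauge_unit: white bench gas-control unit, 200 mm deep (x) x 120 mm wide (y), fixed to the bench; origin: centre of its underside, at bench level; x points from its front to its rear, z up. Flat grey top panel at z=74 mm. Carries the round pressure gauge and, in front of it, a guarded toggle switch centred on y=0. The units stand side by side, either one on the left, each turned up to 0.25 rad.
- gauge_dial (a point): centre of the pressure gauge's round dial, face up, 58 mm across, standing 10 mm above the panel; x=+63 mm, z=84 mm in the gauge unit's frame
- gauge_guard (a joint): angle of the aluminium guard on the gauge unit: 0 = shut over the toggle; grows as its front end is lifted and swung back to the gauge; stop at 1.92 rad. Weighs about 45 g and swings freely: let go below 1.5 rad it drops shut, pushed beyond 1.75 rad it falls back and stays open on its stop
- gauge_guard_hinge (a point): middle of the guard's hinge pin (level, along the unit's y), fixed to the unit: x=+5 mm, z=100 mm in its frame, 26 mm above the panel. Two fixed ears hold the pin, 42 mm wide over all, reaching 2 mm in front of it
- gauge_guard_lip (a point): middle of the free edge of the guard's lift lip; moves with the guard. Shut: x=-70.5 mm, z=108.5 mm in the unit's frame, that is 75.5 mm in front of the hinge pin and 8.5 mm above it. The lip is 3 mm thick, 36 mm wide, level when shut, and stands out 15 mm beyond the guard's front wall; 33 mm free between lip and panel
- gauge_guard_front (a point): middle of the outer face of the guard's front wall at the wall's lower edge; moves with the guard. Shut: x=-55 mm, z=92 mm in the unit's frame, 18 mm above the panel. The guard is a cover of 2.5 mm sheet, 36 mm wide: top plate (upper face 10 mm above the pin), front wall, two side cheeks down to 2 mm above the panel
- gauge_switch (a joint): angle of the steel bat toggle under that guard: 0 = off, leaning 0.3 rad to the unit's front; 0.6 rad = on, leaning 0.3 rad to the rear, towards the gauge. Pivot along y at x=-25 mm, y=0, z=79 mm in the unit's frame. It snaps over at its middle (0.3 rad); about 2 N at its tip
- gauge_toggle_tip (a point): centre of the round end (9 mm across) of the toggle's bat, 20.5 mm from its pivot; the bat is 6.4 mm thick. Off: x=-31 mm, z=98.6 mm in the unit's frame; on: x=-19 mm, same height
- display_unit: white bench gas-control unit, 200 mm deep (x) x 120 mm wide (y), fixed to the bench; origin: centre of its underside, at bench level; x points from its front to its rear, z up. Flat grey top panel at z=74 mm. The other unit: the same, but with a flat rectangular display (76 x 44 mm) in place of the gauge. Leave it alone.
- display_guard (a joint): angle of the same kind of guard on the display unit, 0 = shut; to be left shut
- display_switch (a joint): angle of the toggle under that guard, 0 = off; to be left off
- reagent_bottle: amber glass bottle with black cap, 40 mm diameter, 85 mm tall, standing between the two units; a loose bystander, origin at the centre of its underside
- beaker: glass cup, 64 mm rim diameter, 75 mm tall, at the right; a loose bystander, origin at the centre of its underside
- spanner: steel spanner, 150 mm long, lying in front of the units; a loose bystander, origin at the centre of its underside
- screwdriver: screwdriver, 170 mm long, lying at the left; a loose bystander, origin at the centre of its underside
- septa_jar: clear jar with white cap, 56 mm diameter, 55 mm tall, at the right; a loose bystander, origin at the centre of its underside
- ferrule_box: cardboard box 70 x 100 x 30 mm, at the left; a loose bystander, origin at the centre of its underside
- sample_vial: small glass vial with cap, 24 mm diameter, 45 mm tall, in front of the units; a loose bystander, origin at the centre of its underside

How it is judged (in metres and radians):
On the way, in this order (a step that is already met when the one before it is completed fails the run):
1. the guard of the gauge unit is lifted clear of its toggle (more than 1.1 rad) (value of joint gauge_guard above 1.1 rad), for 0.1 s.
2. under the raised guard the toggle is flipped fully over (more than 0.52 rad) (value of joint gauge_switch above 0.52 rad and value of joint gauge_guard above 0.9 rad), for 0.1 s.
At the end, for the whole second after the job is handed in: the gauge unit's toggle is on (more than 0.52 of 0.6 rad) and its guard lies shut over it (under 0.05 rad); the display unit's toggle is off (under 0.08 rad) and its guard shut (under 0.05 rad) (value of joint each of gauge_guard, display_guard below 0.05 rad and value of joint gauge_switch above 0.52 rad and value of joint display_switch below 0.08 rad); the robot touches nothing.
It fails at once if the other unit's guard is raised (over 0.3 rad) or its toggle moved (over 0.15 rad) (value of joint display_guard above 0.3 rad or value of joint display_switch above 0.15 rad).
It fails at once if a loose thing on the bench is shoved, knocked over or lifted (moved more than 20 mm) (distance of any of reagent_bottle, beaker, spanner, screwdriver, septa_jar, ferrule_box, sample_vial from where it was at the start of the episode above 0.02 m).
It fails at once if a unit is struck or leaned on with more than 40 N (contact force between any of the fingers, the arm and gauge_unit above 40 N or contact force between any of the fingers, the arm and display_unit above 40 N).
It fails at once if the toggle or the guard's lip is taken between the fingers (grasp point within 8 mm of the toggle's end or 6 mm of the lip's edge) (distance between the grasp point and gauge_toggle_tip below 0.008 m or distance between the grasp point and gauge_guard_lip below 0.006 m).
It fails at once if the guard is gripped across its cheeks (grasp point inside the shut or nearly shut cover, fingers pressing on it) (value of joint gauge_guard below 0.3 rad and contact force between the fingers and gauge_unit above 0.5 N and x of the grasp point in the frame of gauge_guard_lip between -0.001 and 0.066 m and y of the grasp point in the frame of gauge_guard_lip between -0.015 and 0.015 m and z of the grasp point in the frame of gauge_guard_lip between -0.034 and 0.004 m).
It also fails if it takes over 51 s, if anything falls off the work surface, if the arm or the gripper's body presses on something with over 40 N, if the wrist force passes 120 N, or if a joint passes its speed limit or range.

### The arm

A 6-joint arm with a two-finger parallel gripper is mounted at the origin on the work surface. World frame = base frame: x ahead of the robot, y to its left, z up, the work surface at z = 0. Lengths are in mm, angles in rad, forces in N, time in s.
With the tool pointing down it reaches from about 275 to 750 mm from the base axis. Payload 10.2 kg.
Tool frame: the origin (TCP) lies at the very end of the fingers, on their centre line; the grasp point (between the pads) lies 19 mm behind it; z points along the fingers, y is the line along which they close (so a half turn about z gives the same grasp; the last joint's range is limited). The gripper opens to 85 mm and grips with 20 to 120 N. Pads are 22 mm wide; open, the fingers measure 114 mm over their backs; the gripper's body (76 mm by 85 mm) begins 54 mm behind the grasp point. The pads swing forward as they close: fully open they stand 13 mm farther back than shut.
Start: joints at [-1.445, 0.313, 1.498, -0, 1.331, -0.223], TCP at [179.417, -493.397, 231.294] pointing down, gripper open.
Joint ranges: [-2.94, 2.94], [-0.97, 2.17], [0.19, 2.56], [-1.23, 4.37], [0.02, 3.11], [-2.88, 2.88]. Speed limits (rad/s): [2.39, 2.39, 3.01, 3.14, 3.14, 3.14].

### API

Orientations are given as a unit quaternion [w, x, y, z].
In Python, from rig import ctrl gives the robot as it stands.
- The arm moves only by the tool step_arm, never from a script. Its argument "increments" is a list of rows, each a list of 3 entries, a list of its own where there are three numbers: the shift along the tool's x, y, z in cm, then the turn, a rotation vector about the tool's x, y, z in degrees, then the opening in per cent of the stroke, from 0 (shut) to 100 (fully open). A call has 1 to 8 rows; each row is the pose to reach, as a shift and turn from the pose commanded when the call began, along the tool's axes at that moment; what a row does not reach only later rows make up. A row lasts 1/8 s, in which the tool goes at most 62.5 mm and 10.7 degrees, less where a joint would pass 70% of its speed; a pose out of reach is approached as far as the arm can. A call with a gripper value outside its range is refused whole. The fingers move at their own pace and stop on an object; "squeeze" is the grip in N (left out, the last holds). Time passes only in rows, so rows that repeat a pose let the fingers close. It gives the time, the measured TCP pose, the force, the opening and the grip force at its end, in the units of the state.
- ctrl.sense(): the state, without advancing time (a new reading comes with each control period).
- ctrl.capture(name): name is "side" or "top"; returns a dict with "img" (420x560x3 uint8, red, green, blue), "fx", "fy", "cx", "cy" (pixels), "extrinsics" (4x4, takes a point from camera to world coordinates). Camera axes: x right, y down, z forward; pixel columns grow to the right and rows downward; lengths in mm; the calibration is good to about 2 mm. A picture is of the moment at which its call begins. There is no depth.
- ctrl.finish_job(): hands the job in; it is judged then, once.
The state is a dict: "time_s": time; "joints": joint angles; "dq": joint speeds; "tau": joint torques, N m; "eef_pos": TCP position; "ee_rot": TCP orientation; "force": force on the tool from outside, world axes, zero at the start; "wrist_torque": the same for the moment, N m; "grip_width": opening from 0.0 (shut) to 1.0 (fully open); "grip_force": force on a finger pad.
Only numpy, scipy, OpenCV 4.12 (cv2) and the standard library are available. Lean on these libraries where they do the work, as an engineer would, in place of code of your own. Each camera call takes 0.05 s, during which the arm holds its last target. There are 200 camera calls.

## Working session

There is one attempt and no reset: what is moved stays moved. The work goes in short steps, Python scripts to look and compute and a tool call to move; the robot and the scene stay as the last step left them, time stands still between calls to the robot, and variables do not carry over. Pictures are saved under pics/ and viewed, at most 10 in all, crops included, and the job is handed in when it is done.

Besides the shell and the picture viewer there is one more tool, called after ">>>" in YAML: its name, and indented under it one key for each argument. step_arm: Moves the arm, as the interface text tells. Its arguments: {"type":"object","properties":{"increments":{"type":"array"},"squeeze":{"type":"number"}},"required":["increments"]}

```bash
ls; mkdir -p pics; cat > h.py <<'E'
import numpy as np, cv2
from rig import ctrl
def cap(n,f=None):
    c=ctrl.capture(n)
    if f: cv2.imwrite('pics/'+f,cv2.cvtColor(c['img'],cv2.COLOR_RGB2BGR))
    return c
def ray(c,u,v):
    E=np.array(c['extrinsics']);d=E[:3,:3]@np.array([(u-c['cx'])/c['fx'],(v-c['cy'])/c['fy'],1.]);return E[:3,3],d
def onz(c,u,v,z):
    o,d=ray(c,u,v);return o+d*(z-o[2])/d[2]
def pix(c,p):
    E=np.array(c['extrinsics']);q=E[:3,:3].T@(np.array(p)-E[:3,3]);return q[0]/q[2]*c['fx']+c['cx'],q[1]/q[2]*c['fy']+c['cy']
E
python3 - <<'E'
from h import *
for n in('top','side'):
    c=cap(n,n+'1.png');print(n,c['fx'],np.round(c['extrinsics'],3).tolist())
print(ctrl.sense())
E
```

```text
pics
top 498.17059423159725 [[-0.026, -0.997, 0.074, 410.073], [-0.999, 0.028, 0.021, -23.413], [-0.023, -0.074, -0.997, 1542.334], [0.0, 0.0, 0.0, 1.0]]
side 409.43589184425707 [[-0.931, -0.264, 0.252, 290.315], [-0.365, 0.672, -0.644, 656.558], [0.001, -0.692, -0.722, 819.849], [0.0, 0.0, 0.0, 1.0]]
{'time_s': 0.1, 'joints': array([-1.44541503e+00,  3.13418045e-01,  1.49833894e+00, -4.28021707e-06,
        1.33100285e+00, -2.23410139e-01]), 'dq': array([ 0.00251062, -0.00076207, -0.0009231 ,  0.00025323, -0.0003664 ,
        0.00066391]), 'tau': array([ 3.86501299e-03, -4.12897503e+01, -2.60140157e+01, -1.12009266e-04,
        3.02726054e-03, -1.49215936e-05]), 'eef_pos': array([ 179.37929777, -493.1686682 ,  230.78837047]), 'ee_rot': array([-5.82990191e-04,  9.84831314e-01,  1.73513524e-01,  2.65167570e-05]), 'force': array([-0.18104747, -0.42221526,  0.98566524]), 'wrist_torque': array([ 1.73937294e-05, -2.32271912e-02, -3.54381204e-02]), 'grip_force': 0.0, 'grip_width': 1.0010502905587784}
```

View pics/top1.png

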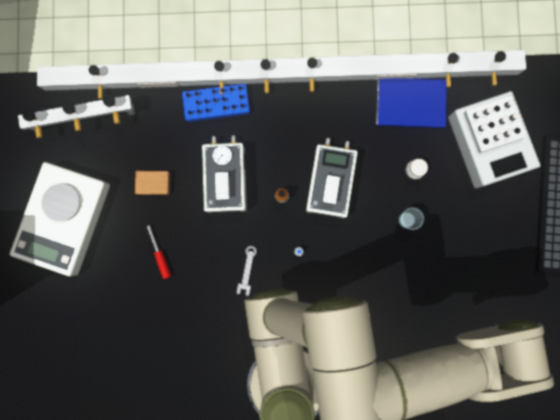

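View pics/side1.png

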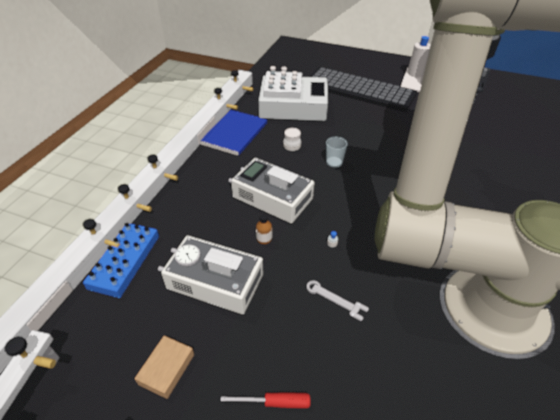

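The top view shows the gauge unit on the left (dial at about (222,156), guard at (222,187)). The display unit is at about (333,180), and the bottle between them at (282,195). In the side view the gauge is at about (187,255) and the guard at (223,262).

```bash
cat > m.py <<'E'
from h import *
T=cap('top');S=cap('side')
def blobs(c,box,thr):
    x0,y0,x1,y1=box;g=cv2.cvtColor(c['img'],cv2.COLOR_RGB2GRAY)[y0:y1,x0:x1]
    for con in cv2.findContours((g>thr).astype(np.uint8),cv2.RETR_CCOMP,cv2.CHAIN_APPROX_NONE)[0]:
        a=cv2.contourArea(con)
        if a>60:
            r=cv2.minAreaRect(con);m=cv2.moments(con);yield a,(m['m10']/m['m00']+x0,m['m01']/m['m00']+y0),r[1],r[2],(r[0][0]+x0,r[0][1]+y0)
for n,c,box in(('T',T,(195,130,255,222)),('S',S,(155,228,272,315))):
  for thr in (150,190,215):
    for b in blobs(c,box,thr): print(n,thr,[np.round(x,1).tolist() for x in b], 'z74',onz(c,*b[1],74).round(1),'z84',onz(c,*b[1],84).round(1)[:2],'z110',onz(c,*b[1],110).round(1)[:2])
def crop(c,b,f,k):
    x0,y0,x1,y1=b;cv2.imwrite('pics/'+f,cv2.cvtColor(cv2.resize(c['img'][y0:y1,x0:x1],None,fx=k,fy=k,interpolation=cv2.INTER_CUBIC),cv2.COLOR_RGB2BGR))
A=cv2.resize(T['img'][125:225,190:265],None,fx=5.5,fy=5.5,interpolation=2);B=cv2.resize(S['img'][225:315,155:275],None,fx=3.2,fy=3.2,interpolation=2)
im=np.zeros((550,800,3),np.uint8);im[:A.shape[0],:A.shape[1]]=A[:550];im[:B.shape[0],413:413+B.shape[1]]=B[:,:387]
cv2.imwrite('pics/crop1.png',im[:,:,::-1])
E
python3 m.py
```

```text
T 150 [341.0, [221.4, 185.6], [27.0, 13.0], 90.0, [221.5, 185.5]] z74 [600.5 180.   74. ] z84 [599.2 178.6] z110 [595.9 175. ]
T 150 [2656.5, [223.1, 176.6], [73.9, 40.9], 88.2, [223.0, 173.6]] z74 [627.3 174.7  74. ] z84 [625.9 173.3] z110 [622.  169.8]
T 150 [1821.5, [223.3, 179.7], [62.2, 36.2], 88.0, [223.2, 176.5]] z74 [618.  174.2  74. ] z84 [616.6 172.9] z110 [612.9 169.4]
T 190 [293.5, [221.3, 185.1], [26.3, 12.5], 87.4, [221.3, 185.1]] z74 [602.  180.3  74. ] z84 [600.7 178.9] z110 [597.3 175.3]
T 190 [2509.5, [223.2, 176.9], [66.6, 39.6], 88.0, [223.2, 176.6]] z74 [626.6 174.2  74. ] z84 [625.1 172.9] z110 [621.3 169.4]
T 190 [1993.0, [223.0, 179.3], [63.7, 37.2], 88.4, [222.9, 176.2]] z74 [619.3 174.9  74. ] z84 [617.9 173.5] z110 [614.2 170. ]
T 215 [262.0, [221.5, 185.5], [25.0, 11.0], 90.0, [221.5, 185.5]] z74 [600.8 179.9  74. ] z84 [599.5 178.5] z110 [596.1 174.9]
T 215 [228.5, [221.7, 154.4], [18.0, 17.0], 90.0, [221.5, 154.0]] z74 [694.5 177.7  74. ] z84 [692.6 176.3] z110 [687.6 172.8]
S 150 [632.0, [222.1, 260.7], [36.7, 22.2], 16.7, [222.0, 261.7]] z74 [611.8 159
[... 488 characters left out ...]
.8]] z74 [549.2  57.7  74. ] z84 [545.7  65.7] z110 [536.7  86.6]
S 190 [421.0, [223.1, 258.4], [35.1, 14.0], 16.7, [222.9, 258.4]] z74 [612.4 153.   74. ] z84 [608.1 159.8] z110 [596.9 177.3]
S 190 [787.0, [202.1, 268.7], [94.4, 45.8], 18.2, [209.6, 265.2]] z74 [643.5 196.8  74. ] z84 [638.8 202.9] z110 [626.4 219. ]
S 215 [232.5, [217.8, 282.0], [37.7, 99.7], 83.5, [213.5, 282.2]] z74 [594.1 216.3  74. ] z84 [590.  222.2] z110 [579.4 237.5]
S 215 [372.0, [223.2, 258.5], [34.3, 12.9], 17.5, [222.9, 258.3]] z74 [612.2 153.1  74. ] z84 [607.9 159.9] z110 [596.7 177.4]
S 215 [275.0, [186.7, 253.6], [16.0, 22.0], 90.0, [187.0, 254.0]] z74 [697.6 171.4  74. ] z84 [692.2 177.9] z110 [678.  194.8]
```

View pics/crop1.png

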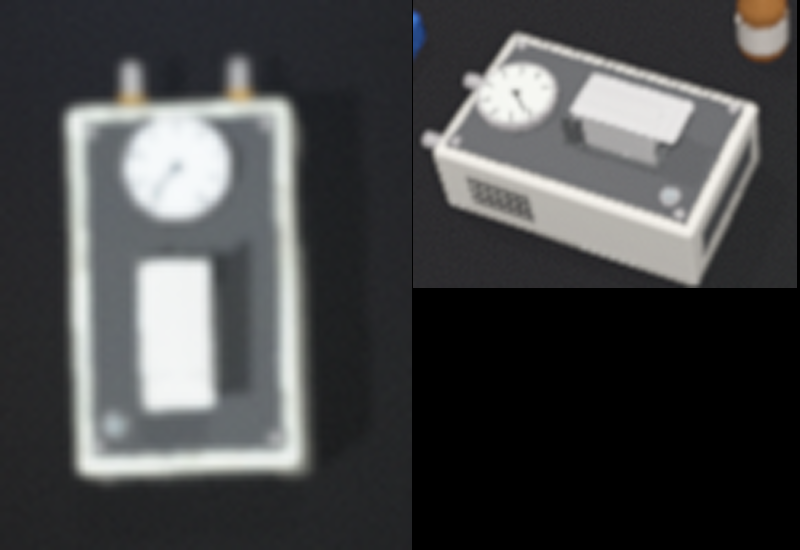

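Both views agree on the dial, (692.4, 177) at z=84, and on the guard top, about (597, 176) at z=110. They are 95 mm apart, as expected. The edges give a yaw of about 0.008 rad, so the unit origin is about (629.4, 176.5). First I move to the front of the unit, closing the fingers on the way.

>>> step_arm:
  increments:
    - [[4.3,-4.4,0],[0,0,5],0]
    - [[8.6,-8.8,0],[0,0,10],0]
    - [[12.9,-13.2,0],[0,0,15],0]
    - [[17.2,-17.6,0],[0,0,19.5],0]
    - [[21.5,-22,0],[0,0,19.5],0]
    - [[25.8,-26.4,0],[0,0,19.5],0]
    - [[30.1,-30.8,0],[0,0,19.5],0]
    - [[34.4,-35.2,0],[0,0,19.5],0]
  squeeze: 20

```text
time_s: 1.2
eef_pos: [382.9, -43.1, 231.5]
ee_rot: [0.0, 1.0, 0.004, 0.0]
force: [1.1, -1.1, 0.1]
grip_width: -0.002
grip_force: 0.0
```

>>> step_arm:
  increments:
    - [[2,-5,0],[0,10,0],0]
    - [[4,-10,0],[0,20,0],0]
    - [[7,-16,0],[0,30,0],0]
    - [[9.7,-22,0],[0,40,0],0]
    - [[9.7,-22,0],[0,40,0],0]

```text
time_s: 1.82
eef_pos: [476.9, 178.1, 230.7]
ee_rot: [-0.002, 0.939, 0.005, 0.343]
force: [0.6, -0.8, 0.0]
grip_width: 0.001
grip_force: 0.0
```

```bash
cat > q.py <<'E'
from h import *
from scipy.spatial.transform import Rotation as R
s=ctrl.sense();q=s['ee_rot'];M=R.from_quat([*q[1:],q[0]]).as_matrix()
p=np.array(s['eef_pos']);O=np.array([629.4,176.5,0]);a=.008
U=np.array([[np.cos(a),np.sin(a),0],[-np.sin(a),np.cos(a),0],[0,0,1]])
print(round(s['time_s'],2),'unit',(U@(p-O)).round(1),'j',np.round(s['joints'],2),'F',np.round(s['force'],1))
print((U@M).round(3))
E
python3 q.py
```

```text
1.82 unit [-152.5    2.8  230.7] j [ 0.18  0.01  2.03 -0.27  0.42  1.95] F [ 0.6 -0.8  0. ]
[[ 0.765  0.004  0.644]
 [ 0.002 -1.     0.003]
 [ 0.644 -0.001 -0.765]]
```

>>> step_arm:
  increments:
    - [[-1.6,0.15,4.1],[0,0,0],0]
    - [[-3.1,0.3,8.2],[0,0,0],0]
    - [[-3.1,0.3,10.2],[0,0,0],0]
    - [[-3.1,0.3,12.2],[0,0,0],0]
    - [[-3.1,0.3,12.2],[0,0,0],0]

```text
time_s: 2.45
eef_pos: [532.1, 173.0, 116.8]
ee_rot: [-0.001, 0.94, 0.004, 0.341]
force: [0.1, -0.4, 0.9]
grip_width: 0.002
grip_force: 0.0
```

```bash
python3 q.py; cat > v.py <<'E'
import sys;from h import *
T=cap('top');S=cap('side')
A=cv2.resize(T['img'][125:225,190:265],None,fx=5.5,fy=5.5,interpolation=2);B=cv2.resize(S['img'][190:320,155:283],None,fx=3,fy=3,interpolation=2)
im=np.zeros((550,800,3),np.uint8);im[:,:A.shape[1]]=A[:550];im[:B.shape[0],414:414+B.shape[1]]=B
cv2.imwrite('pics/'+sys.argv[1],im[:,:,::-1])
E
python3 v.py a1.png
```

```text
2.45 unit [-97.3  -2.7 116.8] j [ 0.15  0.31  2.04 -0.72  0.14  2.39] F [ 0.1 -0.4  0.9]
[[ 0.767  0.     0.641]
 [ 0.    -1.    -0.   ]
 [ 0.641  0.001 -0.767]]
```

View pics/a1.png

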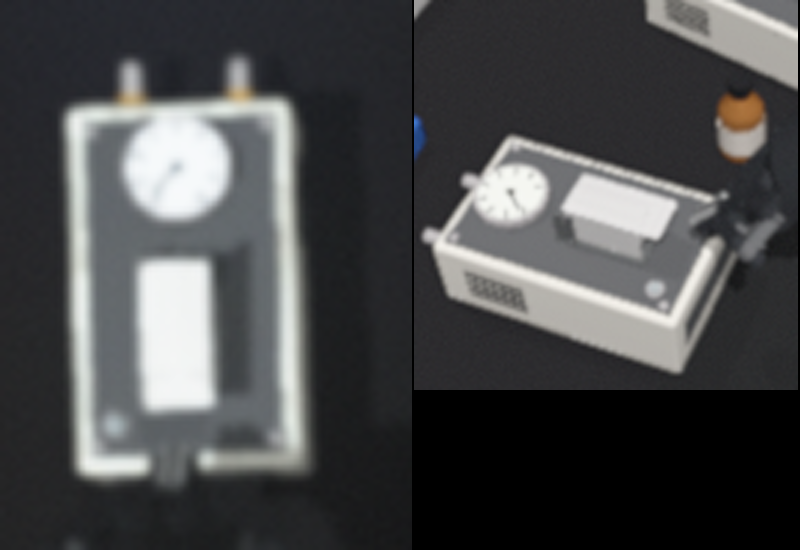

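The fingertips are in front of the lip, centred on the guard (top crop x≈172; guard 137–215). Joint 5 is getting close to zero, so I steepen the tool by 15° and then slip the tip under the lip.

>>> step_arm:
  increments:
    - [[0,0,0],[0,-8,0],0]
    - [[0,-0.27,0],[0,-15,0],0]
    - [[0,-0.27,0],[0,-15,0],0]
    - [[-0.1,-0.27,1.4],[0,-15,0],0]
    - [[-0.3,-0.27,2.8],[0,-15,0],0]
    - [[-0.3,-0.27,3.85],[0,-15,0],0]
    - [[-0.3,-0.27,3.85],[0,-15,0],0]

```text
time_s: 3.42
eef_pos: [554.5, 176.0, 85.3]
ee_rot: [-0.001, 0.976, 0.004, 0.216]
force: [-0.0, -0.7, -0.2]
grip_width: 0.002
grip_force: 0.0
```

```bash
python3 q.py
```

```text
3.42 unit [-74.9   0.1  85.3] j [ 0.13  0.43  1.83 -0.12  0.45  1.79] F [-0.  -0.7 -0.2]
[[ 0.907  0.     0.421]
 [ 0.    -1.    -0.   ]
 [ 0.421  0.    -0.907]]
```

```bash
cat > path.py <<'E'
import numpy as np
th=np.radians(65);d=np.array([np.cos(th),-np.sin(th)]);n=np.array([np.sin(th),np.cos(th)]);H=np.array([5,100.])
def tcp(f):
    u=np.array([-np.cos(f),np.sin(f)]);w=np.array([np.sin(f),np.cos(f)]);P=H+75.5*u+7*w
    s=np.interp(f,[0,.1,1.1],[17,17,6.5])
    return P+(s*d if f<th else -s*u)-11*n
ref=np.array([-74.9,85.3])
for f in np.r_[0,.1:1.9:.1,1.85]:
    t=tcp(f);print(round(f,2),t.round(1),'tool x,z cm',((t-ref)@n/10).round(2),((t-ref)@d/10).round(2))
E
python3 path.py
```

```text
0.0 [-73.3  86.9] tool x,z cm 0.22 -0.08
0.1 [-72.2  94.4] tool x,z cm 0.63 -0.72
0.2 [-70.8 102.8] tool x,z cm 1.11 -1.41
0.3 [-68.7 110.8] tool x,z cm 1.64 -2.05
0.4 [-65.9 118.6] tool x,z cm 2.22 -2.64
0.5 [-62.5 126.1] tool x,z cm 2.85 -3.17
0.6 [-58.4 133.1] tool x,z cm 3.52 -3.63
0.7 [-53.7 139.6] tool x,z cm 4.22 -4.03
0.8 [-48.5 145.6] tool x,z cm 4.95 -4.35
0.9 [-42.8 151. ] tool x,z cm 5.69 -4.6
1.0 [-36.7 155.8] tool x,z cm 6.44 -4.78
1.1 [-30.2 159.9] tool x,z cm 7.2 -4.88
1.2 [-23.4 162.2] tool x,z cm 7.91 -4.79
1.3 [-16.7 163.7] tool x,z cm 8.59 -4.65
1.4 [ -9.8 164.5] tool x,z cm 9.25 -4.43
1.5 [ -2.9 164.7] tool x,z cm 9.88 -4.15
1.6 [  4.  164.1] tool x,z cm 10.49 -3.81
1.7 [ 10.9 162.9] tool x,z cm 11.05 -3.41
1.8 [ 17.5 161. ] tool x,z cm 11.57 -2.95
1.85 [ 20.8 159.8] tool x,z cm 11.82 -2.7
```

>>> step_arm:
  increments:
    - [[0.2,0,-0.1],[0,0,0],0]
    - [[0.65,0,-0.7],[0,0,0],0]
    - [[1.1,0,-1.4],[0,0,0],0]
    - [[1.65,0,-2.05],[0,0,0],0]
    - [[2.2,0,-2.65],[0,0,0],0]
    - [[2.85,0,-3.15],[0,0,0],0]
    - [[3.5,0,-3.65],[0,0,0],0]
    - [[3.5,0,-3.65],[0,0,0],0]

```text
time_s: 4.42
eef_pos: [571.4, 176.3, 135.0]
ee_rot: [-0.001, 0.976, 0.004, 0.217]
force: [-1.0, 0.7, 0.4]
grip_width: -0.001
grip_force: 0.2
```

```bash
python3 q.py; python3 v.py a2.png
```

```text
4.42 unit [-58.    0.2 135. ] j [ 0.12  0.38  1.74 -0.09  0.58  1.75] F [-1.   0.7  0.4]
[[ 0.906  0.     0.424]
 [ 0.    -1.     0.   ]
 [ 0.424 -0.    -0.906]]
```

View pics/a2.png

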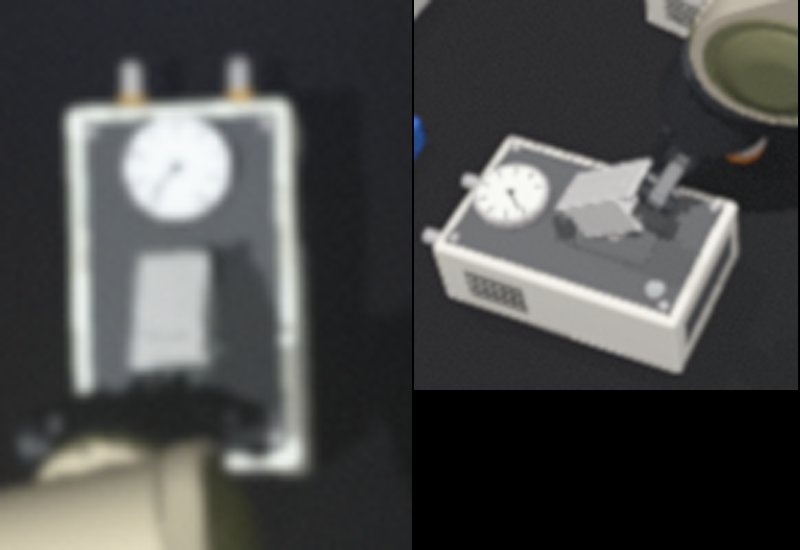

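The side crop shows the guard tipped up about 0.6 rad on the fingertip, with its lip at about (650,165). I continue along the arc.

>>> step_arm:
  increments:
    - [[0.7,0,-0.35],[0,0,0],0]
    - [[1.45,0,-0.6],[0,0,0],0]
    - [[2.2,0,-0.85],[0,0,0],0]
    - [[2.95,0,-1.0],[0,0,0],0]
    - [[3.7,0,-1.1],[0,0,0],0]
    - [[4.4,0,-1.0],[0,0,0],0]
    - [[5.1,0,-0.85],[0,0,0],0]
    - [[5.1,0,-0.85],[0,0,0],0]

```text
time_s: 5.52
eef_pos: [614.0, 176.6, 163.6]
ee_rot: [-0.001, 0.976, 0.004, 0.216]
force: [0.0, 0.0, 0.6]
grip_width: -0.002
grip_force: 0.0
```

```bash
python3 q.py; python3 v.py a3.png
```

```text
5.53 unit [-15.4   0.2 163.6] j [ 0.12  0.42  1.59 -0.07  0.69  1.72] F [0.  0.  0.6]
[[ 0.906  0.     0.423]
 [ 0.    -1.     0.   ]
 [ 0.423 -0.    -0.906]]
```

View pics/a3.png

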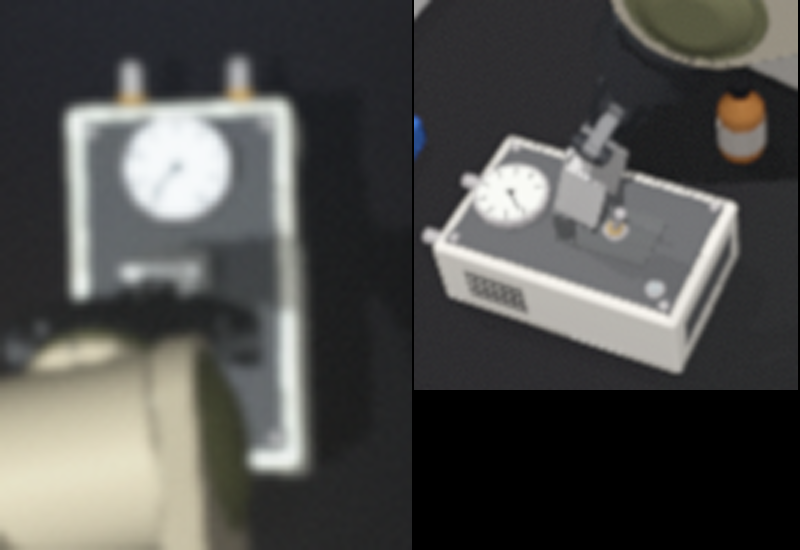

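The guard is near 1.3 rad and the toggle is exposed at (617,222) in the crop. I push the guard on past its balance point, then back off.

>>> step_arm:
  increments:
    - [[0.65,0,0.2],[0,0,0],0]
    - [[1.3,0,0.5],[0,0,0],0]
    - [[1.9,0,0.85],[0,0,0],0]
    - [[2.45,0,1.25],[0,0,0],0]
    - [[3.0,0,1.7],[0,0,0],0]
    - [[3.3,0,2.0],[0,0,0],0]
    - [[3.3,0,2.0],[0,0,0],0]
    - [[2.5,0,0.0],[0,0,0],0]

```text
time_s: 6.62
eef_pos: [636.2, 176.6, 173.2]
ee_rot: [-0.001, 0.976, 0.004, 0.216]
force: [-0.2, 0.2, -0.2]
grip_width: -0.001
grip_force: 0.0
```

```bash
python3 q.py
```

```text
6.62 unit [  6.8   0.  173.2] j [ 0.11  0.46  1.51 -0.06  0.74  1.71] F [-0.2  0.2 -0.2]
[[ 0.907  0.     0.421]
 [ 0.    -1.    -0.   ]
 [ 0.421  0.    -0.907]]
```

>>> step_arm:
  increments:
    - [[-3.3,0,-1.5],[0,0,0],0]
    - [[-6.5,0,-3.0],[0,0,0],0]
    - [[-7.7,0,-0.6],[0,0,0],0]
    - [[-8.8,0,1.9],[0,0,0],0]
    - [[-9.9,0,4.3],[0,0,0],0]
    - [[-9.9,0,4.3],[0,0,0],0]

```text
time_s: 7.38
eef_pos: [563.8, 176.0, 91.5]
ee_rot: [-0.001, 0.977, 0.004, 0.214]
force: [-0.4, -0.6, 0.3]
grip_width: -0.003
grip_force: 0.0
```

```bash
python3 q.py; python3 v.py a4.png
```

```text
7.38 unit [-65.6   0.1  91.5] j [ 0.13  0.44  1.8  -0.11  0.48  1.77] F [-0.4 -0.6  0.3]
[[ 0.908  0.     0.419]
 [ 0.001 -1.    -0.   ]
 [ 0.419  0.001 -0.908]]
```

View pics/a4.png

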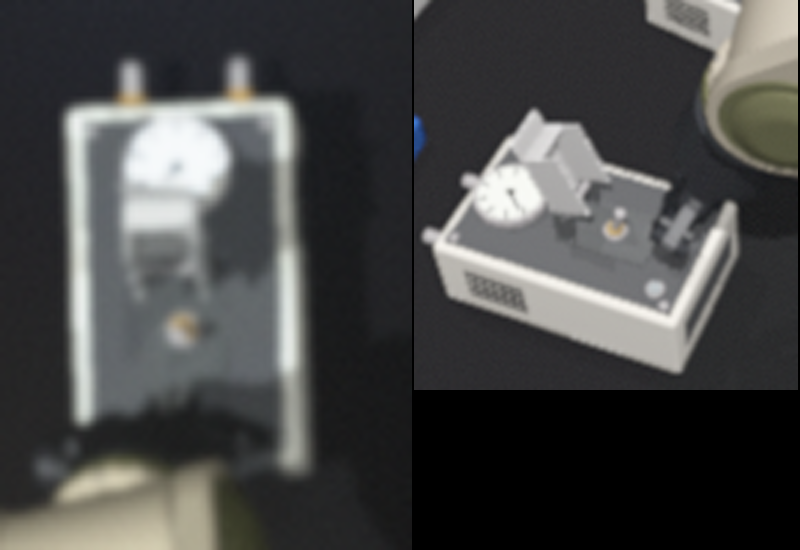

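The guard stays open on its stop in both crops, and the toggle is clear at (617,215) in the side crop, with the fingertips in front of it. Now I push it over.

>>> step_arm:
  increments:
    - [[0.9,0,0.4],[0,0,0],0]
    - [[1.6,0,0.75],[0,0,0],0]
    - [[2.0,0,0.95],[0,0,0],0]
    - [[2.4,0,1.1],[0,0,0],0]
    - [[2.75,0,1.25],[0,0,0],0]
    - [[2.9,0,1.35],[0,0,0],0]
    - [[2.9,0,1.35],[0,0,0],0]

```text
time_s: 8.35
eef_pos: [596.7, 176.5, 93.2]
ee_rot: [-0.001, 0.976, 0.004, 0.216]
force: [-0.1, 0.1, -0.3]
grip_width: -0.002
grip_force: 0.0
```

```bash
python3 q.py
```

```text
8.35 unit [-32.7   0.2  93.2] j [ 0.12  0.49  1.71 -0.09  0.51  1.75] F [-0.1  0.1 -0.3]
[[ 0.906  0.     0.422]
 [ 0.    -1.     0.   ]
 [ 0.422  0.    -0.906]]
```

>>> step_arm:
  increments:
    - [[-1.5,0,-0.7],[0,0,0],0]
    - [[-3.0,0,-1.4],[0,0,0],0]
    - [[-1.2,0,-5.3],[0,0,0],0]
    - [[0.6,0,-9.2],[0,0,0],0]
    - [[2.5,0,-13.2],[0,-8,0],0]
    - [[2.5,0,-13.2],[0,-17,0],0]
    - [[2.5,0,-13.2],[0,-25,0],0]
    - [[2.5,0,-13.2],[0,-25,0],0]

```text
time_s: 9.35
eef_pos: [564.5, 176.0, 222.7]
ee_rot: [0.0, 1.0, 0.004, -0.0]
force: [1.0, 0.2, 0.0]
grip_width: 0.001
grip_force: 0.0
```

```bash
python3 q.py; python3 v.py a5.png
```

```text
9.35 unit [-65.   -0.  222.7] j [ 0.1   0.47  1.3  -0.    1.38  1.67] F [1.  0.2 0. ]
[[ 1. -0. -0.]
 [-0. -1. -0.]
 [-0.  0. -1.]]
```

View pics/a5.png

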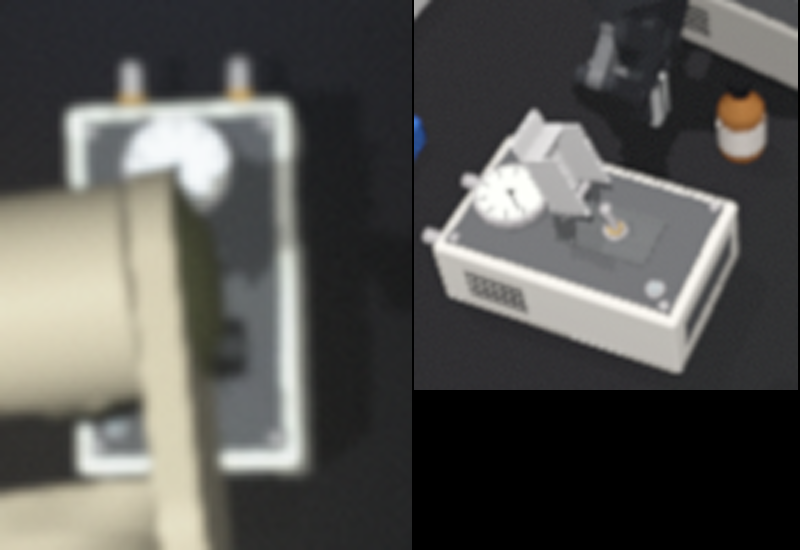

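The toggle now leans back towards the gauge (crop (605,210), base (615,230)). Next I go over and behind the guard, tip it forward and lift away.

>>> step_arm:
  increments:
    - [[5,0,0],[0,0,0],0]
    - [[10,0,0],[0,0,0],0]
    - [[13.5,0,0],[0,0,0],0]
    - [[13.5,0,0],[0,0,0],0]
    - [[13.5,0,3],[0,0,0],0]
    - [[13.5,0,6],[0,0,0],0]
    - [[13.5,0,7.5],[0,0,0],0]
    - [[13.5,0,7.5],[0,0,0],0]

```text
time_s: 10.45
eef_pos: [697.9, 177.5, 148.6]
ee_rot: [0.0, 1.0, 0.004, -0.0]
force: [-0.2, -1.6, -0.0]
grip_width: -0.001
grip_force: 0.0
```

```bash
python3 q.py
```

```text
10.45 unit [ 68.5   0.5 148.6] j [ 0.09  0.83  0.89 -0.    1.43  1.65] F [-0.2 -1.6 -0. ]
[[ 1.     0.001 -0.001]
 [ 0.001 -1.    -0.   ]
 [-0.001  0.    -1.   ]]
```

>>> step_arm:
  increments:
    - [[-2,0,0],[0,0,0],0]
    - [[-3,0,0],[0,0,0],0]
    - [[-4,0,0],[0,0,0],0]
    - [[-5,0,0],[0,0,0],0]
    - [[-5.8,0,0],[0,0,0],0]
    - [[-6.4,0,0],[0,0,0],0]
    - [[-6.4,0,0],[0,0,0],0]
    - [[-6.4,0,-3],[0,0,0],0]

```text
time_s: 11.45
eef_pos: [633.8, 176.6, 176.9]
ee_rot: [0.0, 1.0, 0.004, -0.002]
force: [0.1, 0.9, -0.7]
grip_width: -0.002
grip_force: 0.0
```

>>> step_arm:
  increments:
    - [[0,0,-5],[0,0,0],0]
    - [[-3,0,-9],[0,0,0],0]
    - [[-9,0,-10],[0,0,0],0]
    - [[-15,0,-10],[0,0,0],0]
    - [[-20,0,-10],[0,0,0],0]
    - [[-20,0,-10],[0,0,0],0]

```text
time_s: 12.2
eef_pos: [432.5, 175.4, 279.4]
ee_rot: [-0.0, 1.0, 0.005, 0.001]
force: [1.0, 0.3, 0.3]
grip_width: -0.005
grip_force: 0.0
```

```bash
python3 q.py; python3 v.py a6.png
```

```text
12.2 unit [-196.9    0.4  279.4] j [0.13 0.15 1.58 0.   1.41 1.69] F [1.  0.3 0.3]
[[ 1.     0.001  0.001]
 [ 0.001 -1.     0.   ]
 [ 0.001 -0.    -1.   ]]
```

View pics/a6.png

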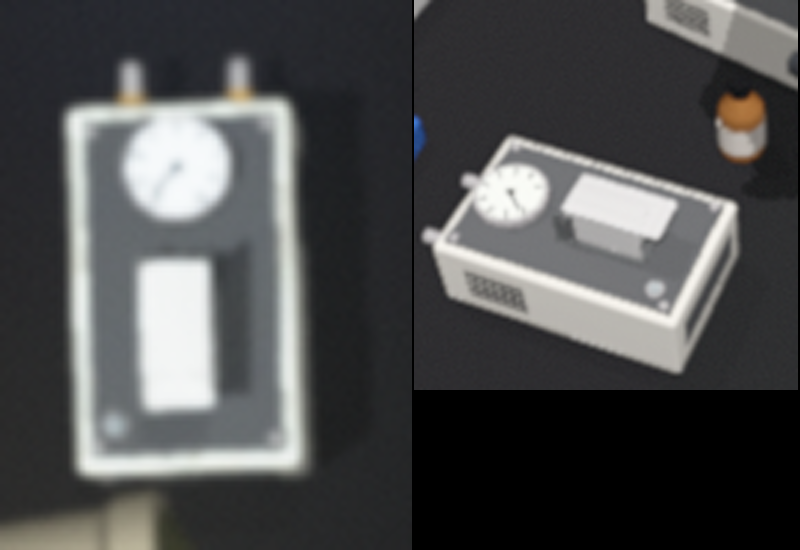

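The guard lies shut again in the same place as at the start (top crop 137–215 × 257–410), and the robot is well clear. I hand the job in.

```bash
python3 -c "
from rig import ctrl;print(ctrl.finish_job())"
```

```text
the job is handed in; nothing more can be done
None
```

The gauge unit's gas supply is switched on: guard lifted, toggle seen leaning to the gauge before the guard dropped shut over it, nothing else touched as far as the pictures and forces show; handed in at 12.2 s with no verdict returned.

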